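Clip a circuit board into the sprung board holder

ROBOT

A 6-joint arm with a two-finger parallel gripper is mounted at the origin on the work surface. World frame = base frame: x ahead of the robot, y to its left, z up, the work surface at z = 0. Lengths are in m, angles in rad, forces in N, time in s.
With the tool pointing down it reaches from about 0.4 to 0.825 m from the base axis. Payload 7 kg.
Tool frame: the origin (TCP) lies at the very end of the fingers, on their centre line; the grasp point (between the pads) lies 19 mm behind it (arm.pinch_z is the z of the grasp point in the tool frame, in m); z points along the fingers, y is the direction in which the jaws open and shut (so a half turn about z gives the same grasp; the last joint's range is limited). The gripper opens to 88 mm and grips with 3 to 60 N. Pads are 19 mm wide; open, the fingers measure 130 mm over their backs; the gripper's body (78 mm by 193 mm) begins 47 mm behind the grasp point.
Start: joints at [1.495, 0.359, 0.012, 0, -1.224, -0.288], TCP at [0.24, 0.631, 0.227] pointing down, gripper open.
Joint ranges: [-3.07, 3.07], [-1.43, 2.12], [-1.02, 1.25], [-3.03, 1.67], [-3.05, -0], [-3.03, 3.03]. Speed limits (rad/s): [2.39, 2.39, 3.01, 3.14, 3.14, 3.14].

INTERFACE

Orientations are given as [roll, pitch, yaw] about the fixed x, y, z axes, in that order (R = Rz(yaw) Ry(pitch) Rx(roll)).
In Python, from station import arm gives the robot as it stands.
- The arm moves only by the tool drive_tool, never from a script. Its argument "targets" is a list of rows, each a list of 6 numbers: the shift along the world's x, y, z in units of 0.04 m (1.0 is 0.04 m), then the turn, a rotation vector about the world's x, y, z in units of 6 degrees (1.0 is 6 degrees). In form: [[x, y, z, wx, wy, wz], ...]. A call has 1 to 5 rows; each row shifts and turns the commanded pose from where the row before left it; what a row does not reach is not made up. A row lasts 1/8 s, in which the tool goes at most 62.5 mm and 10.7 degrees, less where a joint would pass 70% of its speed; a pose out of reach is approached as far as the arm can. A call with a number of a shift or a turn outside -1 to 1 is refused whole. A call with a gripper value outside its range is refused whole. "claw" is the opening, from 0 (shut) to 1 (fully open), set as the call begins (left out, the last holds). The fingers move at their own pace and stop on an object; "newtons" is the grip in N (left out, the last holds). Time passes only in rows, so rows that do not move let the fingers close. It gives the time, the measured TCP pose, the force and the opening at its end, in the units of the state.
- arm.get_state(): the state, without advancing time (a new reading comes with each control period).
- arm.grab_frame(name): name is "side" or "top"; returns (picture, depth): 480x640x3 uint8, red, green, blue; 480x640 float32, m along the optical axis (not along the pixel's ray), 0 where there is no reading.
- arm.get_calibration(name): a dict with "mtx" (3x3 intrinsics, pixels), "origin" and "rotation" of the camera in the world. Camera axes: x right, y up, looking along -z (the intrinsics and any distortion apply to the point x, -y, -z); pixel columns grow to the right and rows downward; lengths in m; the calibration is good to about 2 mm. A picture is of the moment at which its call begins. get_calibration takes no time and is no camera call.
- arm.job_done(): hands the job in, once; it reports no verdict.
Trained networks look in the newest picture that a camera, given by its name, has taken for a name from the list of things; names that differ only in an ending like _2 or _b are one class to them, and where a whole thing is asked for, a point or a joint stands for the part that bears it (a point fixed in the world has none). Each returns a list of dicts, best first, with "score" (0 to 1); they miss things now and then, are a little off and sometimes report something else, mostly with a low value. They report only what shows in the picture. A call takes as long as a camera call. They do not tell look-alikes from the thing itself.
- arm.search_frame(target, camera): "point" ([x, y, z] in m, in the coordinates of the camera as it stood for that picture, good to about 4 mm: the middle of the surface that is visible of it).
- arm.cut_out(target, camera): "pixels" (480x640 bool, what is visible of it).
- arm.landmark_of(target, camera): "point" ([x, y, z] in m, in the coordinates of the camera as it stood for that picture, good to about 4 mm: a listed point, or the origin of a listed thing).
The state is a dict: "t": time; "q": joint angles; "qd": joint speeds; "joint_efforts": joint torques, N m; "eef_pos": TCP position; "ee_rot": TCP orientation; "force": force on the tool from outside, world axes, zero at the start; "moment": the same for the moment, N m; "width": finger opening in m.
Only numpy, scipy, OpenCV 4.12 (cv2) and the standard library are available. Lean on these libraries where they do the work, as an engineer would, in place of code of your own. Each camera call takes 0.05 s, during which the arm holds its last target. There are 200 camera calls.

TASK

Clip the circuit board into the spring board holder for inspection: push one short edge of the tilted board into one sprung jaw, lower the opposite edge behind the other jaw's lip, ease off until the springs centre it, and let go. It must end level, lying on the lower ledges of both jaws, square to the jaws and with its width about central on them. Press gently, hardly harder than the springs need, and leave the other things on the desk where they are.

Things in the scene. Friction and masses are not known exactly. Their poses are not given: they have to be found in the camera images.
- board_grip (a point): Centre of the aluminium heat sink (36 x 36 mm, 30 mm tall; grip here) on the loose circuit board, 0.13 to 0.21 kg. Board: dark green plate 80 (x) x 120 (y) x 4 mm; point over its middle, 19 mm above its underside; sink spans 4 to 34 mm above the underside. z up out of the sink. Chips at most 2 mm high. Lies flat on a 3 mm black rubber mat. Either short edge may go in either jaw.
- board_edge (a point): Middle of the board's short edge at its +y end, on the underside: 60 mm from the board's middle in y, 19 mm below the heat sink's centre. The other short edge is the same at -y. Axes as the board's.
- holder: Fixed spring board holder: dark steel foot 110 x 150 mm, on it an aluminium bar along y with a post at each end (95 to 107 mm from the bar's middle, 62 mm tall) and two black jaws facing each other between the posts, one at +y, one at -y. Origin: centre of the foot's underside, on the desk; z up. The bar with both jaws is clamped up to 20 mm off-centre along y, not measured: find it by feel or eye.
- seat (a point): Point 44 mm above the holder's origin, at the height of the ledges. Each jaw: 60 mm long in x, centred on x = 0, a level groove facing the other jaw; ledge top at 44 mm, sticking out 10 mm from the groove bottom; upper lip 52 to 57 mm above the desk, sticking out 5 mm. At rest the groove bottoms are 57 mm either side of the bar's middle. Seated, the heat sink's centre is 63 mm above the desk.
- foot_end (a point): Middle of the foot's +y end, on the desk. The jaws: each slides outward 14.5 mm to a hard stop on a spring, 2.8 N to start, then 0.7 N per mm (13 N at the stop; 25 N harms the board). To lower the 120 mm board behind the other lip, push one jaw back at least 11 mm (10.5 N), best 12 to 13 (11.5 N). Then ease back till the springs balance (each 3 mm back) before opening the fingers; off the ledges it may stay pinched.
- screwdriver_mid (a point): Bystander, leave alone: black-handled screwdriver, 150 mm long, lying between the mat and the holder; point about half-way along it.
- keys_mid (a point): Bystander, leave alone: small bunch of keys about 80 mm across, lying flat.
- bottle_mid (a point): Bystander, leave alone: brown glass bottle, 58 mm wide, 200 mm tall; point half-way up.
- jar_mid (a point): Bystander, leave alone: clear jar with a white cap, 48 mm wide, 50 mm tall; point half-way up.
- slidebox_mid (a point): Bystander, leave alone: grey flat box 100 x 160 x 35 mm; point at its middle.
- mug_mid (a point): Bystander, leave alone: white mug, 80 mm wide, 90 mm tall; point half-way up.
- mouse_mid (a point): Bystander, leave alone: black computer mouse 100 x 58 x 31 mm; point at its middle.
There are look-alikes about, which are no part of the job. There is more than one size of the holder; the job needs the smallest. What is shaped like the part that bears board_grip but pink is not meant.

How it is judged:
On the way, in this order (a step that is already met when the one before it is completed fails the run):
1. the board is lifted off its mat (height (world z) of board_grip above 0.045 m), for 0.1 s.
2. the tilted board is pressed into a jaw, at least 3.5 degrees off level with 4 N (angle between board_grip's own z axis and vertical above 0.06 rad and contact force between board and holder above 4 N and z of board_grip in the frame of holder between 0.045 and 0.095 m and x of board_grip in the frame of holder between -0.025 and 0.025 m), for 0.1 s.
At the end, for the whole second after the job is handed in: Board released and at rest in both jaws: heat-sink centre 60.5 to 65.5 mm above the desk, level to 0.03 rad, its length within 0.06 rad of the holder's y, its middle within 12 mm in x and 25 mm in y of the holder's centre, bearing on the holder with over 2 N (z of board_grip in the frame of holder between 0.0605 and 0.0655 m and x of board_grip in the frame of holder between -0.012 and 0.012 m and y of board_grip in the frame of holder between -0.025 and 0.025 m and angle between board_grip's own z axis and vertical below 0.03 rad and angle between the y axis of board_grip and the y axis of holder, either way round below 0.06 rad and linear speed of board below 0.01 m/s and contact force between board and holder above 2 N); the robot touches nothing.
It fails at once if the board bears on the holder with 25 N or more (contact force between board and holder above 25 N).
It fails at once if another thing on the desk is moved by more than 20 mm (distance of any of screwdriver_mid, keys_mid, bottle_mid, jar_mid, slidebox_mid, mug_mid, mouse_mid from where it was at the start of the episode above 0.02 m).
It also fails if it takes over 72 s, if anything falls off the work surface, if the arm or the gripper's body presses on something with over 40 N, if the wrist force passes 120 N, or if a joint passes its speed limit or range.

## Working session

There is one attempt and no reset: what is moved stays moved. The work goes in short steps, Python scripts to look and compute and a tool call to move; the robot and the scene stay as the last step left them, time stands still between calls to the robot, and variables do not carry over. Pictures are saved under pics/ and viewed, about 8 in all and at most 12, crops included, and the job is handed in when it is done.

Besides the shell and the picture viewer there is one more tool, called after "Emit:" as name([rows], argument=value, ...), one row to a line, values as JSON. drive_tool: Moves the arm, as the interface text tells. Shifts and turns lie within -1 to 1; 1 stands for 0.04 m of shift or 6 degrees of turn. Its arguments: {"type":"object","properties":{"targets":{"type":"array"},"claw":{"type":"number"},"newtons":{"type":"number"}},"required":["targets"]}

```bash
mkdir -p pics
cat > h.py <<'E'
import numpy as np, cv2
from station import arm
def cal(n):
    c=arm.get_calibration(n); return np.array(c["mtx"]),np.array(c["origin"]),np.array(c["rotation"])
def c2w(n,p):
    K,o,R=cal(n); return o+R@np.array(p)
def px(n,w):
    K,o,R=cal(n); p=R.T@(np.array(w)-o); p=np.array([p[0],-p[1],-p[2]]); u=K@p; return u[:2]/u[2]
def cloud(n,d):
    K,o,R=cal(n); v,u=np.mgrid[:480,:640]
    x=(u-K[0,2])/K[0,0]*d; y=(v-K[1,2])/K[1,1]*d
    P=np.stack([x,-y,-d],-1)@R.T+o; P[d<=0]=np.nan; return P
E
python3 - <<'E'
from h import *
print(arm.get_calibration("top"),arm.get_calibration("side"),arm.pinch_z)
for n in("top","side"):
    im,d=arm.grab_frame(n); cv2.imwrite(f"pics/{n}0.png",im[...,::-1]); np.save(f"pics/{n}0.npy",d)
    for t in("board_grip","board_edge","holder","seat","foot_end","screwdriver_mid"):
        for r in arm.landmark_of(t,n): 
            w=c2w(n,r["point"]); print(n,t,round(r["score"],2),w.round(3),px(n,w).round())
print(arm.get_state())
E
```

```text
{'mtx': array([[517.42148001,   0.        , 325.25390977],
       [  0.        , 517.42148001, 233.54091862],
       [  0.        ,   0.        ,   1.        ]]), 'origin': array([ 0.41048857, -0.00419779,  1.2393008 ]), 'rotation': array([ 0.09417984,  0.01752503, -1.59248013])} {'mtx': array([[492.95452838,   0.        , 320.05851815],
       [  0.        , 492.95452838, 249.2659489 ],
       [  0.        ,   0.        ,   1.        ]]), 'origin': array([-0.03043043, -0.87505385,  0.69133233]), 'rotation': array([ 1.04982597,  0.01483239, -0.55132134])} -0.0188Traceback (most recent call last):
  File "<stdin>", line 7, in <module>
  File "h.py", line 8, in px
    K,o,R=cal(n); p=R.T@(np.array(w)-o); p=np.array([p[0],-p[1],-p[2]]); u=K@p; return u[:2]/u[2]
                                                     ~^^^
IndexError: invalid index to scalar variable.
```

```bash
sed -i 's/np.array(c\["rotation"\])/Rotation.from_euler("xyz",c["rotation"]).as_matrix()/; 1a from scipy.spatial.transform import Rotation' h.py
python3 - <<'E'
from h import *
for n in("top","side"):
    im,d=arm.grab_frame(n); cv2.imwrite(f"pics/{n}0.png",im[...,::-1]); np.save(f"pics/{n}0.npy",d)
    for t in("board_grip","board_edge","holder","seat","foot_end","screwdriver_mid"):
        for r in arm.landmark_of(t,n): 
            w=c2w(n,r["point"]); print(n,t,round(r["score"],2),w.round(3),px(n,w).round())
print(arm.get_state())
E
```

```text
top board_grip 0.97 [ 0.743 -0.227  0.019] [424. 142.]
top board_grip 0.78 [ 0.521 -0.2    0.025] [417. 233.]
top board_edge 0.96 [ 0.532 -0.142  0.002] [391. 230.]
top board_edge 0.64 [ 0.748 -0.29   0.005] [449. 140.]
top holder 0.8 [ 0.233 -0.268  0.006] [449. 356.]
top holder 0.78 [0.518 0.241 0.002] [232. 240.]
top holder 0.63 [0.278 0.25  0.   ] [228. 341.]
top seat 0.89 [0.518 0.237 0.045] [230. 238.]
top seat 0.73 [0.283 0.248 0.059] [224. 341.]
top seat 0.65 [ 0.233 -0.276  0.055] [458. 359.]
top foot_end 0.89 [0.514 0.312 0.003] [202. 242.]
top foot_end 0.6 [ 0.238 -0.181  0.005] [412. 355.]
top foot_end 0.57 [0.516 0.237 0.003] [233. 241.]
top foot_end 0.56 [0.273 0.346 0.003] [188. 344.]
top foot_end 0.44 [ 0.424 -0.006  0.027] [335. 276.]
top screwdriver_mid 0.82 [0.549 0.006 0.011] [329. 224.]
side board_grip 0.78 [ 0.749 -0.228  0.022] [462. 291.]
side board_grip 0.65 [ 0.523 -0.198  0.028] [378. 314.]
side board_edge 0.8 [ 0.537 -0.14   0.009] [367. 306.]
side board_edge 0.61 [ 0.749 -0.292 -0.002] [481. 313.]
side board_edge 0.27 [ 0.554 -0.479  0.022] [486. 392.]
si
[... 445 characters left out ...]
.]
side screwdriver_mid 0.68 [0.543 0.009 0.012] [334. 275.]
{'t': 0.8, 'q': array([ 1.49507238e+00,  3.58586162e-01,  1.18771779e-02,  1.52429598e-05,
       -1.22406474e+00, -2.88107952e-01]), 'qd': array([ 0.00091592,  0.00054979,  0.00136193, -0.00098256,  0.00024356,
       -0.00080292]), 'joint_efforts': array([ 2.23015290e-03, -5.82291663e+01,  2.93290168e+01,  7.00170055e+00,
        1.26306742e-02, -2.94752851e-06]), 'eef_pos': array([0.24021411, 0.63079053, 0.226563  ]), 'ee_rot': array([-3.14156691e+00, -7.32222904e-06, -3.63826722e-01]), 'force': array([ 0.56358309, -0.63351772, -0.27492689]), 'moment': array([-0.05439904, -0.04829907, -0.06298369]), 'width': 0.08765171436335079}
```

View pics/top0.png

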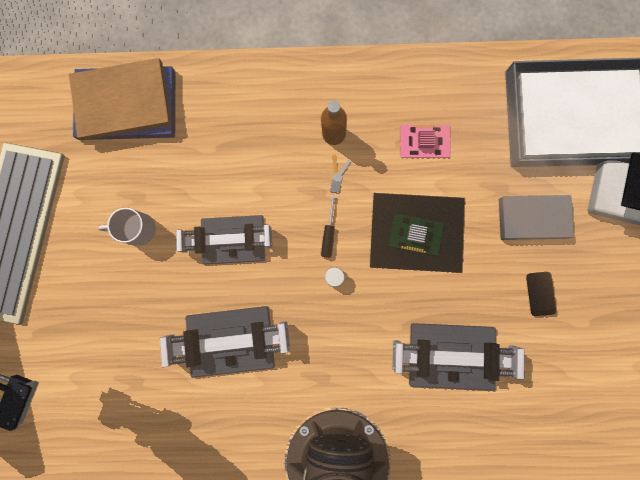

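View pics/side0.png

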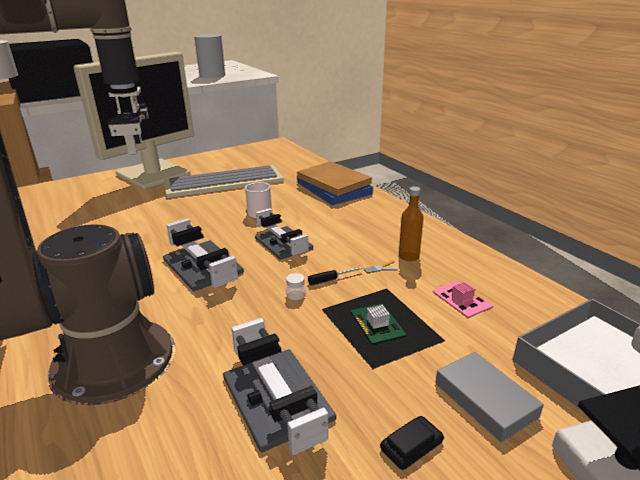

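Picture 1 (top) and 2 (side) show:
- **Boards:** the green board on the black mat is at top (417,233). The pink look-alike is at (425,142) and is excluded by its colour.
- **Holders:** there are three, at (232,240), (228,341) and (449,356). The one at (232,240) is the smallest, with a foot of about 0.15 m and seat near 44 mm. The other two have seats near 60 mm.

Next I measure poses precisely and make one confirming crop.

Run:
```python
from h import *
im=cv2.imread("pics/top0.png"); d=np.load("pics/top0.npy"); 
K,o,R=cal("top")
def onplane(uv,z):
    uv=np.asarray(uv,float); r=np.stack([(uv[:,0]-K[0,2])/K[0,0],-(uv[:,1]-K[1,2])/K[1,1],-np.ones(len(uv))],-1)@R.T
    return o+r*((z-o[2])/r[:,2])[:,None]
hsv=cv2.cvtColor(im,cv2.COLOR_BGR2HSV)
# board: hull of green
m=np.zeros((480,640),bool); m[195:272,372:466]=True
g=((hsv[...,0]>40)&(hsv[...,0]<90)&(hsv[...,1]>90)&m)
v,u=np.nonzero(g); w=onplane(np.c_[u,v],.007)[:,:2]
r=cv2.minAreaRect((w*1000).astype(np.float32)); print("board",len(u),r)
P=cloud("top",d)
s=m&(P[...,2]>.028); print("sink",s.sum(),np.nanmean(P[s],0),cv2.minAreaRect((P[s][:,:2]*1000).astype(np.float32)))
print("mat z",np.nanmedian(P[205:215,380:390,2]))
# holder
m=np.zeros((480,640),bool); m[205:275,170:280]=True
foot=m&(hsv[...,2]<110)&(P[...,2]<.03)&(P[...,2]>.004)
print("foot",foot.sum(),cv2.minAreaRect((P[foot][:,:2]*1000).astype(np.float32)))
f2=m&(P[...,2]>.046)
n,l,st,c=cv2.connectedComponentsWithStats(f2.astype(np.uint8))
for i in range(1,n):
    q=P[l==i]; 
    if len(q)>8: print(st[i],q.mean(0).round(4),q[:,2].max().round(3),[np.round(t,1) for t in cv2.minAreaRect((q[:,:2]*1000).astype(np.float32))], hsv[l==i].mean(0).round())
a=cv2.resize(im[195:275,365:470],None,fx=5,fy=5); b=cv2.resize(im[200:280,165:285],None,fx=5,fy=5)
b=b[:400];a=a[:400]
cv2.imwrite("pics/crop.png",cv2.resize(np.hstack([a[:,:,:],b]),None,fx=.7,fy=.7))
S=np.load("pics/side0.npy"); Q=cloud("side",S)
s=np.zeros((480,640),bool); s[300:340,355:400]=1; s&=(Q[...,2]>.034)
print("side sink top",s.sum(),Q[s].mean(0))
for i,(t) in enumerate(("mug_mid","jar_mid","bottle_mid")):
    for r in arm.landmark_of(t,"top"): print(t,round(r["score"],2),c2w("top",r["point"]).round(3))
```

```text
board 495 ((521.3878173828125, -200.91995239257812), (118.50189971923828, 78.07677459716797), 77.30494689941406)
sink 179 [ 0.52138319 -0.20095495  0.0369212 ] ((520.8174438476562, -201.22799682617188), (36.92253494262695, 36.486637115478516), 76.74320220947266)
mat z 0.004566020551302508
foot 1904 ((517.7009887695312, 243.61618041992188), (109.2597885131836, 203.45770263671875), 1.4837934970855713)
[245 224  27  26 423] [0.5198 0.1712 0.0576] 0.069 [array([520.3, 170.3]), array([58.8, 61.1]), np.float64(0.5)] [ 17.  52. 114.]
[177 227  28  26 444] [0.5148 0.3256 0.0572] 0.069 [array([516.2, 325.9]), array([59.9, 59.2]), np.float64(89.6)] [ 18.  55. 111.]
side sink top 168 [ 0.52143379 -0.20042553  0.03727721]
mug_mid 0.67 [0.548 0.465 0.051]
jar_mid 0.72 [ 0.422 -0.005  0.024]
bottle_mid 0.6 [ 0.771 -0.012  0.102]
```

View pics/crop.png

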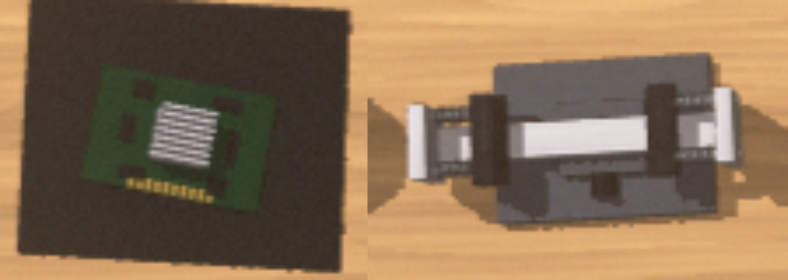

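Picture 3 (crop) shows the green board with the aluminium sink and the small holder. Both are the ones described, and the bar sits toward +y of the foot. I'll refine the holder yaw from the jaws.

Run:
```python
from h import *
im=cv2.imread("pics/top0.png"); hsv=cv2.cvtColor(im,cv2.COLOR_BGR2HSV)
acc=[]
for n in ("top","side"):
    for k in range(6 if n=="top" else 3):
        _,d=arm.grab_frame(n); acc.append((n,cloud(n,d)))
for n in("top","side"):
    Q=np.concatenate([p[(p[...,0]>.44)&(p[...,0]<.6)&(p[...,1]>.11)&(p[...,1]<.39)&(p[...,2]>.003)] for m,p in acc if m==n])
    for nm,a,b,c in(("jaw-",.18,.215,(.050,.062)),("jaw+",.285,.318,(.05,.062)),("post-",.13,.163,(.056,.07)),("post+",.335,.375,(.056,.07))):
        q=Q[(Q[:,1]>a)&(Q[:,1]<b)&(Q[:,2]>c[0])&(Q[:,2]<c[1])]
        if len(q)<10: continue
        print(n,nm,len(q),np.median(q,0).round(4),"x",np.percentile(q[:,0],[2,98]).round(4),"y",np.percentile(q[:,1],[2,98]).round(4),cv2.minAreaRect((q[:,:2]*1000).astype(np.float32)))
    q=Q[(Q[:,2]>.004)&(Q[:,2]<.02)]
    print(n,"low",np.percentile(q[:,:2],[1,99],axis=0).round(4))
    # foot edges in x: fit extreme lines
    for sgn in(1,-1):
        pts=[]
        for y in np.arange(.18,.30,.004):
            t=q[(abs(q[:,1]-y)<.004),0]
            if len(t)>5: pts.append((y,np.percentile(t,97 if sgn>0 else 3)))
        pts=np.array(pts); 
        if len(pts)>3: f=np.polyfit(*pts.T,1); print("edge",sgn,f.round(4),np.polyval(f,.24).round(4))
    for sgn in(1,-1):
        pts=[]
        for x in np.arange(.475,.56,.004):
            t=q[(abs(q[:,0]-x)<.004)&(abs(q[:,0]-.518)>.025),1]
            if len(t)>5: pts.append((x,np.percentile(t,97 if sgn>0 else 3)))
        if len(pts)>3: pts=np.array(pts); f=np.polyfit(*pts.T,1); print("yedge",sgn,f.round(4),np.polyval(f,.518).round(4))
```

```text
top jaw- 1067 [0.5207 0.1892 0.0579] x [0.491  0.5487] y [0.1811 0.1968] ((520.0223999023438, 190.17799377441406), (19.742786407470703, 58.756839752197266), 89.59796905517578)
top jaw+ 1056 [0.5148 0.3079 0.0579] x [0.4868 0.5445] y [0.3002 0.3172] ((515.823974609375, 307.7639465332031), (58.710697174072266, 20.530942916870117), 0.2705177366733551)
top post- 732 [0.5219 0.1475 0.0628] x [0.4969 0.5449] y [0.1416 0.155 ] ((520.8712768554688, 150.4977569580078), (49.4481086730957, 21.171798706054688), 2.9925343990325928)
top post+ 755 [0.5145 0.3486 0.0627] x [0.49   0.5381] y [0.3425 0.3551] ((514.1323852539062, 345.5020446777344), (48.94985580444336, 20.509450912475586), 0.15370407700538635)
top low [[0.4434 0.1157]
 [0.5965 0.3838]]
edge 1 [-0.0912  0.6049] 0.583
edge -1 [0.0247 0.4518] 0.4577
yedge 1 [0.0377 0.3368] 0.3563
yedge -1 [-0.1501  0.2202] 0.1425
side jaw- 335 [0.5197 0.1863 0.0573] x [0.4914 0.5516] y [0.1804 0.1996] ((521.2320556640625, 190.63243103027344), (62.95094680786133, 21.081707000732422), 3.703162908554077)
side jaw+ 261 [0.5153 0.3063 0.058 ] x [0.4873 0.5462] y [0.299  0.3175] ((516.9751586914062, 307.47247314453125), (62.327392578125, 20.458757400512695), 0.34130018949508667)
side post- 235 [0.5217 0.1453 0.062 ] x [0.4975 0.5467] y [0.1403 0.1547] ((522.45849609375, 147.621337890625), (52.61423873901367, 16.737728118896484), 5.01546573638916)
side post+ 193 [0.5138 0.3473 0.0617] x [0.4915 0.5398] y [0.3402 0.3578] ((515.5676879882812, 348.8619384765625), (19.94469451904297, 50.76886749267578), 89.40796661376953)
side low [[0.4436 0.1218]
 [0.592  0.3702]]
edge 1 [0.1035 0.5096] 0.5344
edge -1 [0.0201 0.4518] 0.4566
yedge 1 [-0.2223  0.4325] 0.3174
yedge -1 [-0.4044  0.3534] 0.144
```

Emit:
drive_tool([
  [0.35,-1,0,0,0,0.25],
  [0.35,-1,0,0,0,0.25],
  [0.35,-1,0,0,0,0.25],
  [0.35,-1,0,0,0,0.25],
  [0.35,-1,0,0,0,0.33],
], claw=1)

```text
t: 2.02
eef_pos: [0.3105, 0.4295, 0.2268]
ee_rot: [-3.141, -0.0, -0.223]
force: [0.3, -0.1, -0.1]
width: 0.0877
```

Emit:
drive_tool([
  [0.35,-1,0,0,0,0],
  [0.35,-1,0,0,0,0],
  [0.35,-1,0,0,0,0],
  [0.35,-1,0,0,0,0],
  [0.35,-1,0,0,0,0],
])

```text
t: 2.65
eef_pos: [0.3805, 0.2296, 0.2269]
ee_rot: [-3.141, -0.0, -0.224]
force: [0.6, -0.1, -0.2]
width: 0.0876
```

Emit:
drive_tool([
  [0.35,-1,0,0,0,0],
  [0.35,-1,0,0,0,0],
  [0.35,-1,0,0,0,0],
  [0.35,-1,0,0,0,0],
  [0.35,-1,0,0,0,0],
])

```text
t: 3.28
eef_pos: [0.4506, 0.0295, 0.227]
ee_rot: [-3.141, -0.001, -0.224]
force: [0.9, 0.7, -0.0]
width: 0.0877
```

Emit:
drive_tool([
  [0.35,-1,0,0,0,0],
  [0.35,-1,0,0,0,0],
  [0.35,-1,0,0,0,0],
  [0.35,-1,0,0,0,0],
  [0.0,-0.8,0,0,0,0],
])

```text
t: 3.9
eef_pos: [0.5068, -0.1629, 0.2264]
ee_rot: [3.141, -0.0, -0.225]
force: [0.3, 0.1, -0.5]
width: 0.0874
```

Emit:
drive_tool([
  [0.36,-0.95,0,0,0,0],
  [0,0,-1,0,0,0],
  [0,0,-1,0,0,0],
  [0,0,-1,0,0,0],
  [0,0,-1,0,0,0],
])

```text
t: 4.53
eef_pos: [0.5207, -0.1993, 0.0656]
ee_rot: [-3.142, -0.001, -0.225]
force: [0.4, 0.2, 0.0]
width: 0.0878
```

Emit:
drive_tool([
  [0,0,-0.7,0,0,0],
  [0,0,-0.45,0,0,0],
  [0,0,-0.23,0,0,0],
  [0,0,0,0,0,0],
  [0,0,0,0,0,0],
])

```text
t: 5.15
eef_pos: [0.5213, -0.1993, 0.0122]
ee_rot: [-3.141, -0.001, -0.224]
force: [-0.3, -0.1, 1.1]
width: 0.0874
```

Emit:
drive_tool([
  [0,-0.04,-0.02,0,0,0],
  [0,0,0,0,0,0],
  [0,0,0,0,0,0],
  [0,0,0,0,0,0],
  [0,0,0,0,0,0],
], claw=0, newtons=55)

```text
t: 5.78
eef_pos: [0.5206, -0.2008, 0.0106]
ee_rot: [3.142, -0.0, -0.224]
force: [-0.1, 0.8, 0.8]
width: 0.0434
```

Emit:
drive_tool([
  [0,0,0,0,0,0],
  [0,0,0.1,0,0,0],
  [0,0,0.4,0,0,0],
  [0,0,1,0,0,0],
  [0,0,1,0,0,0],
])

```text
t: 6.4
eef_pos: [0.5204, -0.2008, 0.1125]
ee_rot: [3.141, 0.0, -0.224]
force: [0.9, -0.3, -2.0]
width: 0.0357
```

Emit:
drive_tool([
  [0,0.5,0.5,0,0,0.25],
  [0,0.95,0,0,0,0.25],
  [0,0.95,0,0,0,0.25],
  [0,0.95,0,0,0,0.25],
  [0,0.95,0,0,0,0.25],
])

```text
t: 7.02
eef_pos: [0.5205, -0.0276, 0.1318]
ee_rot: [-3.141, -0.001, -0.093]
force: [1.0, -0.6, -1.7]
width: 0.0357
```

Emit:
drive_tool([
  [0,0.95,0,0,0,0.25],
  [0,0.95,0,0,0,0.25],
  [0,0.95,0,0,0,0.25],
  [0,0.95,0,0,0,0.25],
  [0,0.95,0,0,0,0.24],
])

```text
t: 7.65
eef_pos: [0.5205, 0.1625, 0.1318]
ee_rot: [-3.141, -0.001, 0.037]
force: [0.2, -0.6, -1.7]
width: 0.0357
```

Emit:
drive_tool([
  [-0.08,0.95,0,0,0,0],
  [0,0.95,0,0,0,0],
  [0,0.49,0,0.5,0.02,0],
  [0,0,0,0.5,0.02,0],
  [0,0,0,0.5,0.02,0],
])

```text
t: 8.28
eef_pos: [0.5171, 0.2573, 0.1316]
ee_rot: [-2.982, 0.0, 0.038]
force: [1.6, -0.1, -1.3]
width: 0.0355
```

Run:
```python
from h import *
s=arm.get_state(); print(s["eef_pos"].round(4),s["ee_rot"].round(4),s["force"].round(2),s["moment"].round(2))
print(np.degrees(Rotation.from_euler("xyz",s["ee_rot"]).as_matrix()[:,2]@[0,0,-1]))
im,d=arm.grab_frame("side"); cv2.imwrite("pics/s1.png",cv2.resize(im[130:290,200:380,::-1],None,fx=4,fy=4))
P=cloud("side",d)
hsv=cv2.cvtColor(im,cv2.COLOR_RGB2HSV)
g=(hsv[...,0]>40)&(hsv[...,0]<90)&(hsv[...,1]>90)&(P[...,2]>.06)&(abs(P[...,1]-.25)<.12)&(abs(P[...,0]-.52)<.1)
q=P[g]; print(len(q),q.mean(0))
A=np.c_[q[:,:2]-q[:,:2].mean(0),np.ones(len(q))]; print(np.linalg.lstsq(A,q[:,2],rcond=None)[0], cv2.minAreaRect((q[:,:2]*1000).astype(np.float32)))
```

```text
[0.5171 0.2573 0.1316] [-2.9824e+00  1.0000e-04  3.7500e-02] [ 1.64 -0.05 -1.33] [-0.7  -0.04 -0.04]
56.57085709029605
285 [0.51096247 0.23929364 0.12717932]
[-0.00670888  0.16145268  0.12717932] ((517.3047485351562, 256.8980407714844), (79.7410888671875, 121.53250885009766), 2.7615487575531006)
```

View pics/s1.png

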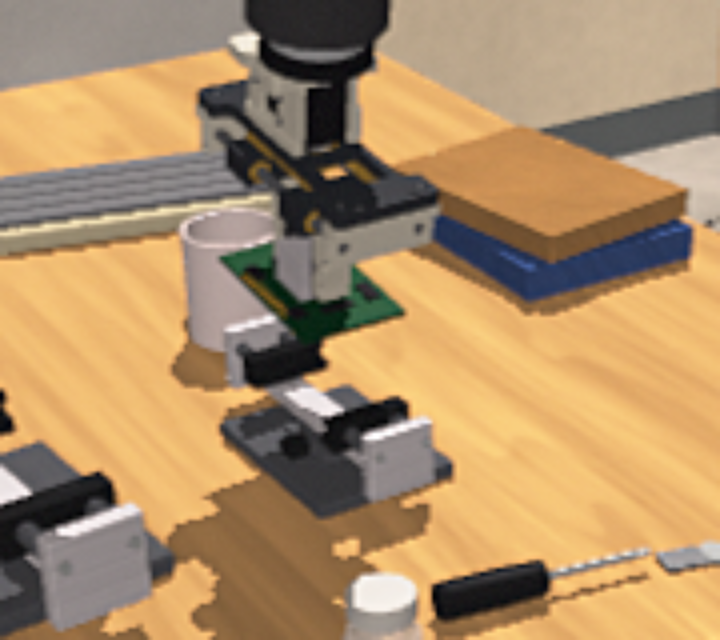

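Picture 4: the board is gripped straight, tilted with its -y end down over the holder (crop about 310,290), and the gripper is clear of the mug. Next I descend and feel for the ledge.

Emit:
drive_tool([
  [0,0,-0.7,0,0,0],
  [0,0,-0.6,0,0,0],
  [0,0,-0.3,0,0,0],
  [0,0,0,0,0,0],
  [0,0,0,0,0,0],
])

```text
t: 8.95
eef_pos: [0.5178, 0.257, 0.0675]
ee_rot: [-2.984, -0.0, 0.037]
force: [0.5, -0.1, -1.9]
width: 0.0357
```

Emit:
drive_tool([
  [0,0,-0.04,0,0,0],
  [0,0,0,0,0,0],
])

```text
t: 9.2
eef_pos: [0.5175, 0.2568, 0.0654]
ee_rot: [-2.984, 0.0, 0.036]
force: [-0.7, 0.0, -0.7]
width: 0.0358
```

Emit:
drive_tool([
  [0,0,-0.04,0,0,0],
  [0,0,0,0,0,0],
])

```text
t: 9.45
eef_pos: [0.5173, 0.2567, 0.0632]
ee_rot: [-2.985, 0.001, 0.036]
force: [0.1, -0.1, -1.9]
width: 0.0357
```

Emit:
drive_tool([
  [0,0,-0.025,0,0,0],
  [0,0,0,0,0,0],
])

```text
t: 9.7
eef_pos: [0.5173, 0.2567, 0.0622]
ee_rot: [-2.985, 0.001, 0.036]
force: [-0.4, -0.0, -0.9]
width: 0.0358
```

Emit:
drive_tool([
  [0,0,-0.025,0,0,0],
  [0,0,0,0,0,0],
])

```text
t: 9.95
eef_pos: [0.5173, 0.2567, 0.0612]
ee_rot: [-2.984, 0.001, 0.036]
force: [-0.0, -0.9, -1.8]
width: 0.0356
```

Emit:
drive_tool([
  [0,0,-0.025,0,0,0],
  [0,0,0,0,0,0],
])

```text
t: 10.2
eef_pos: [0.5175, 0.2569, 0.0607]
ee_rot: [-2.984, 0.0, 0.036]
force: [-1.2, 0.4, 1.3]
width: 0.0357
```

Contact is at TCP z 0.0607, as predicted for the ledge (0.0609). I'll lift 1 mm and slide into the -y groove.

Emit:
drive_tool([
  [0,0,0.03,0,0,0],
  [0.005,-0.06,0,0,0,0],
  [0.005,-0.06,0,0,0,0],
  [0,-0.05,0,0,0,0],
  [0,0,0,0,0,0],
])

```text
t: 10.82
eef_pos: [0.5178, 0.2503, 0.0615]
ee_rot: [-2.984, 0.0, 0.036]
force: [-0.7, 3.0, -3.3]
width: 0.0359
```

Emit:
drive_tool([
  [0,-0.03,0,0,0,0],
  [0,-0.03,0,0,0,0],
  [0,0,0,0,0,0],
])

```text
t: 11.2
eef_pos: [0.5179, 0.248, 0.0616]
ee_rot: [-2.984, 0.0, 0.036]
force: [-0.6, 5.4, -3.7]
width: 0.0356
```

Emit:
drive_tool([
  [0,-0.03,0,0,0,0],
  [0,-0.03,0,0,0,0],
  [0,0,0,0,0,0],
])

```text
t: 11.58
eef_pos: [0.518, 0.2459, 0.0616]
ee_rot: [-2.983, 0.0, 0.036]
force: [-0.9, 6.7, -4.3]
width: 0.0355
```

Emit:
drive_tool([
  [0,-0.03,-0.01,0,0,0],
  [0,-0.03,0,0,0,0],
  [0,0,0,0,0,0],
])

```text
t: 11.95
eef_pos: [0.5181, 0.2439, 0.0616]
ee_rot: [-2.983, -0.0, 0.036]
force: [-2.9, 7.8, -2.3]
width: 0.0359
```

Emit:
drive_tool([
  [0,-0.03,0,0,0,0],
  [0,-0.03,0,0,0,0],
  [0,0,0,0,0,0],
])

```text
t: 12.32
eef_pos: [0.5182, 0.2419, 0.0616]
ee_rot: [-2.982, -0.001, 0.036]
force: [-2.2, 8.6, -2.5]
width: 0.0356
```

Run:
```python
from h import *
s=arm.get_state(); print(s["eef_pos"].round(4),s["force"].round(2),s["moment"].round(2))
im,d=arm.grab_frame("side"); cv2.imwrite("pics/s2.png",cv2.resize(im[180:270,240:330,::-1],None,fx=6,fy=6,interpolation=cv2.INTER_CUBIC))
P=cloud("side",d)
hsv=cv2.cvtColor(im,cv2.COLOR_RGB2HSV)
g=(hsv[...,0]>40)&(hsv[...,0]<90)&(hsv[...,1]>90)&(P[...,2]>.04)&(abs(P[...,1]-.25)<.12)&(abs(P[...,0]-.52)<.1)
q=P[g]; print(len(q),q.mean(0),np.percentile(q[:,1],[1,99]))
A=np.c_[q[:,:2]-[.518,.248],np.ones(len(q))]; print(np.linalg.lstsq(A,q[:,2],rcond=None)[0])
for a,b in((.165,.215),(.285,.33)):
    j=P[(P[...,1]>a)&(P[...,1]<b)&(abs(P[...,0]-.518)<.035)&(P[...,2]>.05)&(P[...,2]<.064)&~g]; print(len(j),np.percentile(j[:,1],[3,97]).round(4))
```

```text
[0.5182 0.2419 0.0616] [-2.24  8.56 -2.47] [ 2.88  0.83 -0.06]
219 [0.50491186 0.23897578 0.05924328] [0.18230853 0.30527692]
[0.00134836 0.14336882 0.06055472]
155 [0.1705 0.2139]Traceback (most recent call last):
  File "<stdin>", line 10, in <module>
    return _quantile_unchecked(
        a, q, axis, out, overwrite_input, method, keepdims, weights)
    return _ureduce(a,
                    func=_quantile_ureduce_func,
    ...<5 lines>...
                    overwrite_input=overwrite_input,
                    method=method)
    r = func(a, **kwargs)
    result = _quantile(arr,
                       quantiles=q,
    ...<2 lines>...
                       out=out,
                       weights=wgt)
    slices_having_nans = np.isnan(arr[-1, ...])
                                  ~~~^^^^^^^^^
IndexError: index -1 is out of bounds for axis 0 with size 0
```

View pics/s2.png

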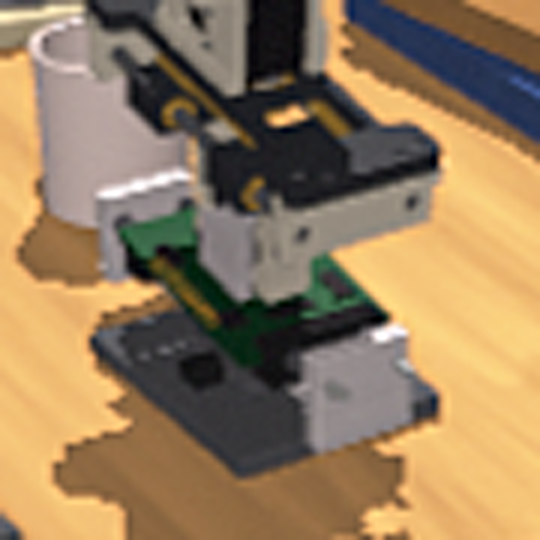

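Picture 5: the -y edge is under the pushed-back jaw's lip (crop 330,330), and the +y edge is above the other jaw (150,240). I keep pushing.

Emit:
drive_tool([
  [0,-0.03,0,0,0,0],
  [0,-0.03,0,0,0,0],
  [0,0,0,0,0,0],
])

```text
t: 12.75
eef_pos: [0.5183, 0.2398, 0.0617]
ee_rot: [-2.982, -0.001, 0.036]
force: [-2.1, 10.0, -2.4]
width: 0.0358
```

Emit:
drive_tool([
  [0,-0.03,0,0,0,0],
  [0,-0.02,0,0,0,0],
  [0,0,0,0,0,0],
  [0,0,0,0,0,0],
])

```text
t: 13.25
eef_pos: [0.5183, 0.2381, 0.0617]
ee_rot: [-2.981, -0.001, 0.036]
force: [-2.4, 11.6, -2.8]
width: 0.0356
```

Emit:
drive_tool([
  [0,-0.015,0,0,0,0],
  [0,0.006,-0.03,-0.19,-0.007,0],
  [0,0.006,-0.03,-0.19,-0.007,0],
  [0,0,0,0,0,0],
])

```text
t: 13.75
eef_pos: [0.5183, 0.2384, 0.0593]
ee_rot: [-3.021, -0.001, 0.037]
force: [-2.6, 11.4, -1.4]
width: 0.0359
```

Emit:
drive_tool([
  [0,0.006,-0.03,-0.19,-0.007,0],
  [0,0.006,-0.03,-0.19,-0.007,0],
  [0,0,0,0,0,0],
])

```text
t: 14.12
eef_pos: [0.5183, 0.2389, 0.0569]
ee_rot: [-3.061, -0.002, 0.037]
force: [-4.2, 12.4, -0.0]
width: 0.0356
```

Emit:
drive_tool([
  [0,0.006,-0.03,-0.19,-0.007,0],
  [0,0.006,-0.03,-0.19,-0.007,0],
  [0,0,0,0,0,0],
])

```text
t: 14.5
eef_pos: [0.5183, 0.2394, 0.0545]
ee_rot: [-3.101, -0.002, 0.037]
force: [-4.7, 12.0, -0.9]
width: 0.0354
```

Run:
```python
from h import *
s=arm.get_state(); print(s["eef_pos"].round(4),s["force"].round(2),s["moment"].round(2))
im,d=arm.grab_frame("side"); cv2.imwrite("pics/s3.png",cv2.resize(im[180:270,240:330,::-1],None,fx=6,fy=6,interpolation=cv2.INTER_CUBIC))
for k in range(3):
    P=cloud("side",d)
    hsv=cv2.cvtColor(im,cv2.COLOR_RGB2HSV)
    g=(hsv[...,0]>40)&(hsv[...,0]<90)&(hsv[...,1]>90)&(P[...,2]>.04)&(abs(P[...,1]-.25)<.12)&(abs(P[...,0]-.52)<.1)
    q=P[g]
    A=np.c_[q[:,:2]-[.518,.248],np.ones(len(q))]; print(len(q),np.linalg.lstsq(A,q[:,2],rcond=None)[0],np.percentile(q[:,1],[1,99]))
    if k<2: im,d=arm.grab_frame("side")
```

```text
[0.5183 0.2394 0.0545] [-4.67 12.03 -0.9 ] [ 4.26  1.7  -0.25]
202 [0.00013859 0.03127152 0.05350798] [0.17807553 0.30666308]
194 [0.00244972 0.03588395 0.0532483 ] [0.1782936  0.30492447]
199 [0.0194834  0.01131828 0.05479481] [0.17866126 0.30563915]
```

View pics/s3.png

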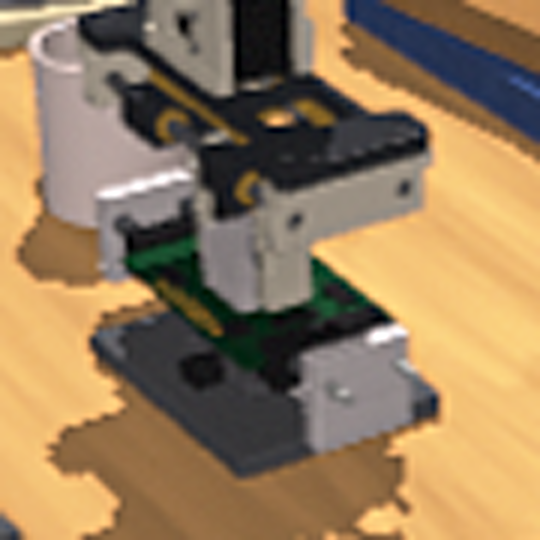

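Picture 6: the +y edge is now below the top of the +y jaw, in front of its lip (crop 160,245), tilt about 0.03. I finish the lowering, then ease off.

Emit:
drive_tool([
  [0,0.006,-0.03,-0.19,-0.007,0],
  [0,0.006,-0.03,-0.19,-0.007,0],
  [0,0,0,0,0,0],
])

```text
t: 15.02
eef_pos: [0.5183, 0.2399, 0.0521]
ee_rot: [-3.141, -0.002, 0.037]
force: [-5.2, 11.3, -0.1]
width: 0.0355
```

Run:
```python
from h import *
s=arm.get_state(); print(s["eef_pos"].round(4),s["ee_rot"].round(3),s["force"].round(2),s["moment"].round(2))
P=[];
for k in range(4):
    im,d=arm.grab_frame("side"); p=cloud("side",d)
    hsv=cv2.cvtColor(im,cv2.COLOR_RGB2HSV)
    g=(hsv[...,0]>40)&(hsv[...,0]<90)&(hsv[...,1]>90)&(p[...,2]>.04)&(abs(p[...,1]-.25)<.12)&(abs(p[...,0]-.52)<.1)
    P.append(p[g])
q=np.concatenate(P); A=np.c_[q[:,:2]-[.518,.248],np.ones(len(q))]; print(len(q),np.linalg.lstsq(A,q[:,2],rcond=None)[0])
print(arm.get_state()["force"].round(2))
```

```text
[0.5183 0.2399 0.0521] [-3.141e+00 -2.000e-03  3.700e-02] [-5.2  11.28 -0.06] [ 4.28  1.85 -0.36]
732 [ 0.01755178 -0.0155634   0.05126088]
[-5.13 11.72 -0.85]
```

Emit:
drive_tool([
  [-0.01,0.04,0,0,0,0],
  [-0.01,0.04,0,0,0,0],
  [-0.005,0.04,0,0,0,0],
  [0,0,0,0,0,0],
])

```text
t: 15.72
eef_pos: [0.518, 0.2443, 0.0522]
ee_rot: [-3.14, -0.002, 0.037]
force: [-0.7, 8.6, -2.0]
width: 0.0359
```

Emit:
drive_tool([
  [-0.005,0.03,0,0,0,0],
  [0,0.03,0,0,0,0],
  [0,0,0,0,0,0],
])

```text
t: 16.1
eef_pos: [0.5179, 0.2463, 0.0522]
ee_rot: [-3.141, -0.002, 0.037]
force: [-0.2, 7.6, -2.5]
width: 0.0356
```

Emit:
drive_tool([
  [0,0.025,0,0,0,0],
  [0,0,0,0,0,0],
])

```text
t: 16.35
eef_pos: [0.5178, 0.247, 0.0522]
ee_rot: [-3.141, -0.002, 0.037]
force: [0.3, 5.8, -3.5]
width: 0.0356
```

Emit:
drive_tool([
  [0,0.025,0,0,0,0],
  [0,0,0,0,0,0],
])

```text
t: 16.6
eef_pos: [0.5178, 0.2473, 0.0521]
ee_rot: [3.141, -0.002, 0.037]
force: [3.7, 3.0, -1.7]
width: 0.0354
```

Emit:
drive_tool([
  [0,0.015,0,0,0,0],
  [0,0,0,0,0,0],
])

```text
t: 16.85
eef_pos: [0.5177, 0.2476, 0.0521]
ee_rot: [3.14, -0.002, 0.037]
force: [3.6, 5.0, -1.4]
width: 0.0356
```

Emit:
drive_tool([
  [0,0.025,0,0,0,0],
  [0,0,0,0,0,0],
])

```text
t: 17.1
eef_pos: [0.5177, 0.2485, 0.0521]
ee_rot: [3.14, -0.001, 0.037]
force: [4.5, 2.2, -0.9]
width: 0.0356
```

Emit:
drive_tool([
  [0.01,0.025,0,0,0,0],
  [0,0,0,0,0,0],
])

```text
t: 17.35
eef_pos: [0.5176, 0.2491, 0.052]
ee_rot: [3.139, -0.0, 0.037]
force: [5.5, 0.9, 1.8]
width: 0.0356
```

Emit:
drive_tool([
  [0.015,0.01,0,0,0,0],
  [0,0,0,0,0,0],
  [0,0,0,0,0,0],
])

```text
t: 17.73
eef_pos: [0.5175, 0.2493, 0.0516]
ee_rot: [3.139, 0.001, 0.036]
force: [2.7, 0.9, 4.2]
width: 0.036
```

```bash
cat > tilt.py <<'E'
from h import *
s=arm.get_state(); print(s["eef_pos"].round(4),s["ee_rot"].round(3),s["force"].round(2),s["moment"].round(2),s["width"])
P=[]
for k in range(6):
    im,d=arm.grab_frame("side"); p=cloud("side",d)
    hsv=cv2.cvtColor(im,cv2.COLOR_RGB2HSV)
    g=(hsv[...,0]>40)&(hsv[...,0]<90)&(hsv[...,1]>90)&(p[...,2]>.04)&(abs(p[...,1]-.25)<.12)&(abs(p[...,0]-.52)<.1)
    P.append(p[g])
q=np.concatenate(P); A=np.c_[q[:,:2]-[.518,.248],np.ones(len(q))]; x=np.linalg.lstsq(A,q[:,2],rcond=None)[0]
k=abs(A@x-q[:,2])<.004; x=np.linalg.lstsq(A[k],q[k,2],rcond=None)[0]; print(len(q),k.sum(),x)
cv2.imwrite("pics/last.png",cv2.resize(im[180:270,240:330,::-1],None,fx=6,fy=6,interpolation=cv2.INTER_CUBIC))
E
python3 tilt.py
```

```text
[0.5175 0.2493 0.0516] [3.139e+00 1.000e-03 3.600e-02] [2.7  0.94 4.19] [ 0.23 -0.92 -0.14] 0.036028346563431755
1061 916 [ 0.02331712 -0.00477189  0.05070358]
```

View pics/last.png

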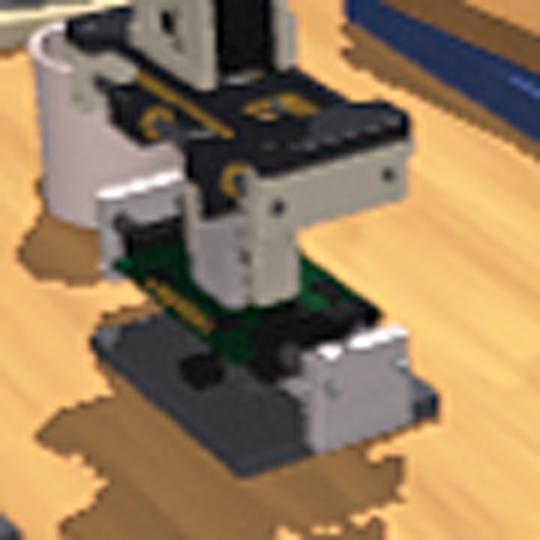

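Picture 7: the board is level between both jaws, with its ends behind both lips, and the tool z matches the seated height. Releasing with a small opening.

Emit:
drive_tool([
  [0,0,0,0,0,0],
  [0,0,0,0,0,0],
  [0,0,0,0,0,0],
  [0,0,0,0,0,0],
], claw=0.52)

```text
t: 18.52
eef_pos: [0.5173, 0.2493, 0.0513]
ee_rot: [3.139, 0.001, 0.036]
force: [-0.6, 0.9, -0.4]
width: 0.0456
```

Emit:
drive_tool([
  [0,0,0.2,0,0,0],
  [0,0,0.4,0,0,0],
  [0,0,1,0,0,0],
  [0,0,1,0,0,0],
  [0,0,1,0,0,0],
])

```text
t: 19.15
eef_pos: [0.5176, 0.2494, 0.1984]
ee_rot: [3.14, -0.001, 0.036]
force: [0.3, -0.1, 0.3]
width: 0.0458
```

Emit:
drive_tool([
  [-0.5,0.5,1,0,0,0],
  [-0.5,1,0.5,0,0,0],
  [-0.5,1,0,0,0,0],
  [-0.5,1,0,0,0,0],
  [0,1,0,0,0,0],
])

```text
t: 19.77
eef_pos: [0.4364, 0.4308, 0.2579]
ee_rot: [-3.141, -0.001, 0.037]
force: [0.6, -0.4, 0.4]
width: 0.0458
```

```bash
cat >> tilt.py <<'E'
r=[]
for k in range(4):
    im,d=arm.grab_frame("top"); p=cloud("top",d); r.append(p)
p=np.nanmean(r,0); hsv=cv2.cvtColor(im,cv2.COLOR_RGB2HSV)
box=(abs(p[...,1]-.248)<.09)&(abs(p[...,0]-.518)<.06)
g=box&(hsv[...,0]>40)&(hsv[...,0]<90)&(hsv[...,1]>90); q=p[g]
A=np.c_[q[:,:2]-[.518,.248],np.ones(len(q))]; x=np.linalg.lstsq(A,q[:,2],rcond=None)[0]
k=abs(A@x-q[:,2])<.004; x=np.linalg.lstsq(A[k],q[k,2],rcond=None)[0]; print("top plane",k.sum(),x,cv2.minAreaRect((q[:,:2]*1000).astype(np.float32)))
s=box&(p[...,2]>.07)&(abs(p[...,1]-.248)<.03)
print("sink",s.sum(),p[s].mean(0),cv2.minAreaRect((p[s][:,:2]*1000).astype(np.float32)))
a=cv2.resize(im[200:280,165:285,::-1],None,fx=6,fy=6,interpolation=cv2.INTER_CUBIC); cv2.imwrite("pics/top_last.png",a)
E
python3 tilt.py
```

```text
[0.4364 0.4308 0.2579] [-3.141e+00 -1.000e-03  3.700e-02] [ 0.63 -0.38  0.36] [-0.01 -0.13  0.03] 0.04583197501397225
1109 1077 [-8.19662379e-05 -4.20362989e-03  5.01484731e-02]
top plane 8 [ 0.00903879 -0.00435229  0.04943295] ((509.34619140625, 243.3841094970703), (53.802635192871094, 104.57975769042969), 0.006461914628744125)
sink 175 [0.51771241 0.24807196 0.07806827] ((517.5347290039062, 248.7061767578125), (36.20721435546875, 36.14042282104492), 3.240675210952759)
```

View pics/top_last.png

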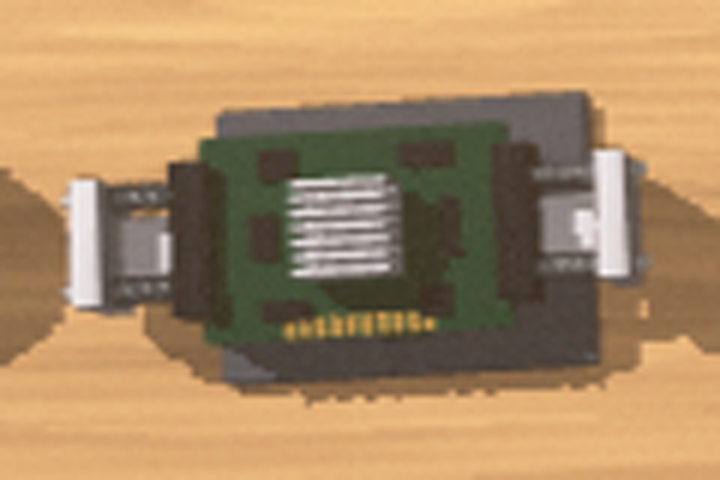

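View pics/last.png

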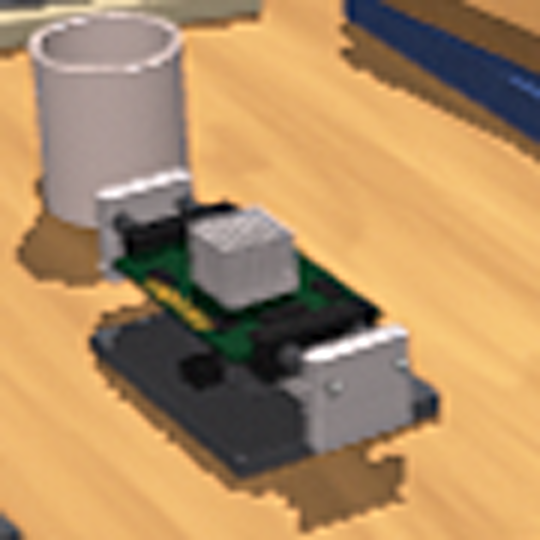

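Pictures 8 and 9: the board sits under both lips, level (slope about 0.004), square and central. The sink top at 0.078 puts the sink centre at 0.063. The arm is clear, so I hand in.

```bash
python3 -c "
from station import arm
print(arm.job_done())"
```

```text
the job is handed in; nothing more can be done
None
```

The green board is clipped into the smallest holder and the job is handed in at about 20 s of the 72 s allowed; no verdict is reported back.

I gripped the heat sink, tilted the board about 9° and felt for the -y jaw's ledge. I then pushed that jaw back until the wrist force read about 12 N (12.4 N at most). Next I lowered the other edge behind the +y lip, eased off until the force along y had dropped to about 1 N, and let go.

**Last checks, arm clear:**
- **Height:** the heat-sink centre is about 63 mm above the desk.
- **Level:** the side camera gives a slope of about 0.004 rad.
- **Square:** the board is about 0.02 rad off the holder's y.
- **Position:** its middle is within about 1 mm of the bar's middle in x and y, and about 7 mm from the foot's centre in y.

**What disagreed or went unmeasured:**
- The side camera puts the board's top face about 2 mm high. It read about 2 mm high before seating too, so I took it as calibration error.
- The top camera's slope fit found only 8 usable points, so I did not rely on it.
- The board may have turned about 1° in the fingers while pushing; it was level again before release.
- I could not measure how firmly the board bears on the holder after release.
- I did not re-measure the other things on the desk. The route was planned clear of them, and the mug looked unmoved in the last side view.

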